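# Learn the thread hand, slacken two wing nuts and take off the injector hold-down bar

### The job

The injector in the green cradle is held down by a bar under two wing nuts; one nut has a left-hand thread and the other a right-hand one, and nothing shows which. Feel gently for the way each nut loosens, without forcing either one tighter, and slacken both by about a fifth of a turn while the bar stays in place. Then slide the bar out from under the nuts by its yellow tab and lay it gently, flat and the right way up, in the empty blue tray, leaving the nuts slack, the injector in its cradle and everything else on the bench undisturbed.

Things in the scene. Friction and masses are not known exactly. Their poses are not given: they have to be found in the camera images.
- cradle: green base plate 150 x 190 x 12 mm with two dark seat blocks (tops 40 mm above the bench, 120 mm apart along y) that carry the bar's ends. Fixed to the bench. Origin at the centre of its underside; x is the direction in which the injector lies, y runs along the bar, z up. The bar comes out only towards the cradle's -x
- nut_a: brass captive wing nut, one of two alike: one is left-hand, one right-hand (not told which); they swap places. Origin on the thread axis under its round flange (28 mm wide, 7 high). Wing above: 46 mm along x, 10 thick along y, 7 to 46 mm above the origin; grip it across y 34 mm up, firmly (40 N). Tight at first; loosening lifts it 2.5 mm per rad; end stop at 2.4 rad; stays where left
- nut_b: brass captive wing nut, one of two alike: one is left-hand, one right-hand (not told which); they swap places. Origin on the thread axis under its round flange (28 mm wide, 7 high). Wing above: 46 mm along x, 10 thick along y, 7 to 46 mm above the origin; grip it across y 34 mm up, firmly (40 N). Tight at first; loosening lifts it 2.5 mm per rad; end stop at 2.4 rad; stays where left
- stud_a: fixed steel stud of nut_a, 10 mm wide, 30 high, on one of the seats; origin at its foot on the thread axis, z up; the tight flange is 11 mm above it. Loosening: a drag of at most 0.15 N m that does not grow. Tightening: it binds springily, the moment climbing at once from 0.15 N m by 1.5 N m per rad; being forced 0.3 rad (0.6 N m) that way spoils the thread
- stud_b: the same for nut_b, on the other seat
- bar: aluminium hold-down bar, 0.25 kg, 44 (x) x 160 (y) x 10 mm, origin at the centre of its underside. Two 14 mm slots at y = -60 and 60 mm, open to +x, straddle the studs; yellow lips 2.5 mm high on top at the slot mouths catch on tight nuts. With both nuts slack slide it level 45 mm or more along its -x, then lift. Yellow tab on top: 12 (x) x 34 (y) mm, 10 to 48 mm above origin; pinch across x 38 mm up
- injector: steel fuel injector, about 180 mm long, 20 mm square body, lying along the cradle's x under the bar in two saddles, its origin the centre of its underside (its top is 4 mm below the bar, apart from a green stub 36 mm towards its +x that stands up beyond the bar's +x edge). Loose; leave it there
- tray: fixed open blue tray, 125 (x) x 225 (y) x 28 mm high, walls and floor 5 mm, origin at the centre of its underside; the bar fits in with its y along the tray's y
- spare_injector: spare fuel injector with a red stub, 180 mm long, lying at the back; a bystander, leave it alone (origin at its underside)
- spare_injector2: a second spare injector; a bystander, leave it alone (origin at its underside)
- cup_steel: small steel cup, 76 mm wide, 60 mm high; a bystander, leave it alone (origin at its underside)
- spanner: spanner; a bystander, leave it alone (origin at its underside)
- driver: screwdriver; a bystander, leave it alone (origin at its underside)
- cleaner: spray can, 60 mm wide, 120 mm high; a bystander, leave it alone (origin at its underside)
- nozzle: small steel nozzle standing upright, 22 mm wide, 40 mm high; a bystander, leave it alone (origin at its underside)
- washer: copper washer, 28 mm wide; a bystander, leave it alone (origin at its underside)

How it is judged (in metres and radians):
On the way:
1. both nuts slackened (each risen by more than 2.5 mm, that is 1.0 rad) while the bar still lies on its seats within 10 mm of its place (z of nut_a in the frame of stud_a above 0.0135 m and z of nut_b in the frame of stud_b above 0.0135 m and distance of bar from where it was at the start of the episode below 0.01 m), for 0.2 s.
At the end, for the whole second after the job is handed in: the bar rests flat and the right way up (within 0.1 rad) on the tray's floor, inside its walls, still and released; both nuts are still slack (more than 2.2 mm above tight) and the injector is within 20 mm of where it was (x of bar in the frame of tray between -0.045 and 0.045 m and y of bar in the frame of tray between -0.035 and 0.035 m and z of bar in the frame of tray below 0.009 m and angle between bar's own z axis and vertical below 0.1 rad and linear speed of bar below 0.02 m/s and z of nut_a in the frame of stud_a above 0.0132 m and z of nut_b in the frame of stud_b above 0.0132 m and distance of injector from where it was at the start of the episode below 0.02 m); the robot touches nothing.
It fails at once if a nut forced tighter (driven down more than 0.75 mm, about 0.3 rad, past tight) (z of nut_a in the frame of stud_a below 0.01025 m or z of nut_b in the frame of stud_b below 0.01025 m).
It fails at once if the bar dropped (moving faster than 0.6 m/s while not held) (linear speed of bar above 0.6 m/s and contact force between the fingers and bar below 0.1 N).
It fails at once if the injector pushed more than 20 mm (distance of injector from where it was at the start of the episode above 0.02 m).
It fails at once if another thing on the bench pushed more than 30 mm (distance of any of spare_injector, spare_injector2, cup_steel, spanner, driver, cleaner, nozzle, washer from where it was at the start of the episode above 0.03 m).
It also fails if it takes over 72 s, if anything falls off the work surface, if the arm or the gripper's body presses on something with over 40 N, if the wrist force passes 120 N, or if a joint passes its speed limit or range.

### The arm

A 6-joint arm with a two-finger parallel gripper is mounted at the origin on the work surface. World frame = base frame: x ahead of the robot, y to its left, z up, the work surface at z = 0. Lengths are in mm, angles in rad, forces in N, time in s.
With the tool pointing down it reaches from about 325 to 875 mm from the base axis. Payload 4.4 kg.
Tool frame: the origin (TCP) lies on the centre line of the jaws, within the pads' length; the fingertips stand ahead of it and the grasp point (between the pads) lies 6 mm ahead of it (ctrl.tcp_to_tips is the z of the fingertips in the tool frame, in mm); z points along the fingers, y is the line along which they close (so a half turn about z gives the same grasp; the last joint's range is limited). The gripper opens to 85 mm and grips with 20 to 120 N. Pads are 22 mm wide; open, the fingers measure 114 mm over their backs; the gripper's body (76 mm by 85 mm) begins 54 mm behind the grasp point. The pads swing forward as they close: fully open they stand 13 mm farther back than shut.
Start: joints at [1.067, 0.207, 1.542, -0, 1.393, -0.15], TCP at [198.688, 539.584, 256.282] pointing down, gripper open.
Joint ranges: [-2.73, 2.73], [-0.86, 2.22], [0.23, 2.46], [-1.11, 4.25], [0.08, 2.63], [-2.82, 2.82]. Speed limits (rad/s): [2.79, 2.79, 3.14, 3.14, 3.14, 3.14].

### API

Orientations are given as a 3x3 rotation matrix whose columns are the frame's x, y, z axes.
In Python, from plant import ctrl, sensors, optics gives the robot as it stands. Calls block until the motion is done:
- ctrl.move_ptp(position, orientation): joint-space move of the TCP to a pose.
- ctrl.move_l(position, rot=None, vel=150, threshold=None): straight line of the TCP; rot=None keeps the orientation; vel is the mean speed in mm/s. With threshold (N) it stops when the force on the tool has changed by that much, and returns True; else False.
- ctrl.set_joints(angles): joint-space move.
- ctrl.gripper_to(opening, force=None): finger opening in mm; force is the grip in N (None keeps the last); returns when the fingers have stopped.
- ctrl.hold(seconds).
- ctrl.solve_ik(position, orientation): joint angles nearest the present ones, or None.
- sensors.read_state(): the state.
- optics.grab_frame(name): name is "side" or "top" or "wrist"; returns (picture, depth): 480x640x3 uint8, red, green, blue; 480x640 float32, mm along the optical axis (not along the pixel's ray), 0 where there is no reading.
- optics.camera_params(name): a dict with "mtx" (3x3 intrinsics, pixels), "R" (3x3) and "t" (3): a world point X has camera coordinates R X + t; the wrist camera has in their place "T_tool_cam" (4x4, takes a point from camera to tool coordinates, whose origin is the TCP and whose axes are the flange's). Camera axes: x right, y down, z forward; pixel columns grow to the right and rows downward; lengths in mm; the calibration is good to about 2 mm. A picture is of the moment at which its call begins: read the wrist's pose just before it. camera_params takes no time and is no camera call.
A pose or a line that the arm cannot do raises ctrl.MotionError and nothing moves.
- ctrl.finish_job(): hands the job in; it is judged then, once.
The state is a dict: "t": time; "q": joint angles; "qvel": joint speeds; "tau": joint torques, N m; "eef_pos": TCP position; "eef_rot": TCP orientation; "force": force on the tool from outside, world axes, zero at the start; "wrist_torque": the same for the moment, N m; "grip_width": finger opening in mm; "grasp_force": force on a finger pad.
Only numpy, scipy, OpenCV 4.12 (cv2) and the standard library are available. Lean on these libraries where they do the work, as an engineer would, in place of code of your own. Each camera call takes 0.05 s, during which the arm holds its last target. There are 200 camera calls.

## Working session

There is one attempt and no reset: what is moved stays moved. The work goes in short steps, each a Python script; the robot and the scene stay as the last script left them, time stands still between calls to the robot, and variables do not carry over. Pictures are saved under pics/ and viewed, at most 10 in all, crops included, and the job is handed in when it is done.

```bash
mkdir -p pics; ls; python3 - <<'E'
from plant import ctrl,sensors,optics
import cv2,numpy as np
s=sensors.read_state();print(s, ctrl.tcp_to_tips)
for n in("top","side"):
    p,d=optics.grab_frame(n);cv2.imwrite(f"pics/{n}0.png",p[:,:,::-1]);np.save(f"pics/{n}0.npy",d);print(n,optics.camera_params(n))
print(optics.camera_params("wrist"))
E
```

```text
pics
{'t': 0.0, 'q': array([ 1.06751341e+00,  2.07446265e-01,  1.54298186e+00,  2.16103049e-05,
        1.39351414e+00, -1.50523315e-01]), 'qvel': array([-0.00194269,  0.0011288 ,  0.00028781, -0.00080205,  0.00157439,
        0.00039281]), 'tau': array([ 3.40278420e-04, -3.83025527e+01, -2.91603041e+01, -9.91144020e-06,
        1.05502474e-02, -6.29288749e-06]), 'eef_pos': array([198.32433945, 538.95282063, 255.09756303]), 'eef_rot': array([[-9.38421337e-01,  3.45491054e-01, -1.15185943e-03],
       [ 3.45492772e-01,  9.38419176e-01, -2.04800671e-03],
       [ 3.73358983e-04, -2.31985230e-03, -9.99997239e-01]]), 'force': array([ 0.08568581, -0.21415069, -0.33414324]), 'wrist_torque': array([ 0.01898226,  0.03752947, -0.04115452]), 'grasp_force': 0.0, 'grip_width': 85.22463936969137} 25.0
top {'mtx': array([[602.72150869,   0.        , 300.47259619],
       [  0.        , 602.72150869, 237.95970532],
       [  0.        ,   0.        ,   1.        ]]), 'R': array([[-0.00221416, -0.99994277, -0.01046708],
       [-0.99834606,  0.00281169, -0.05742159],
       [ 0.05744773,  0.01032263
[... 273 characters left out ...]
.34075261,  0.01657274],
       [-0.17625787, -0.5266736 , -0.8315937 ],
       [ 0.29209615,  0.77878275, -0.55513715]]), 't': array([-553.35388644,  190.2462701 ,  642.84664743])}
{'mtx': array([[333.2884919 ,   0.        , 318.63531877],
       [  0.        , 333.2884919 , 236.58901501],
       [  0.        ,   0.        ,   1.        ]]), 'T_tool_cam': array([[-7.98637209e-04, -9.60319935e-01, -2.78899595e-01,
         7.07847412e+01],
       [ 9.99999346e-01, -5.38791824e-04, -1.00833477e-03,
         1.60016768e+00],
       [ 8.18055159e-04, -2.78900218e-01,  9.60319738e-01,
        -1.18794575e+02],
       [ 0.00000000e+00,  0.00000000e+00,  0.00000000e+00,
         1.00000000e+00]])}
```

View pics/top0.png

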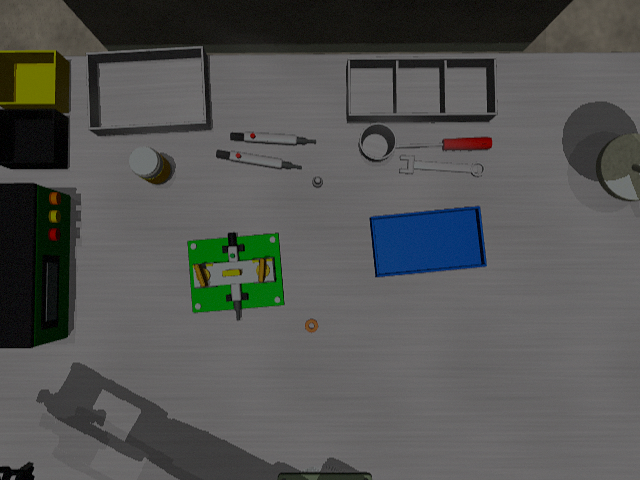

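View pics/side0.png

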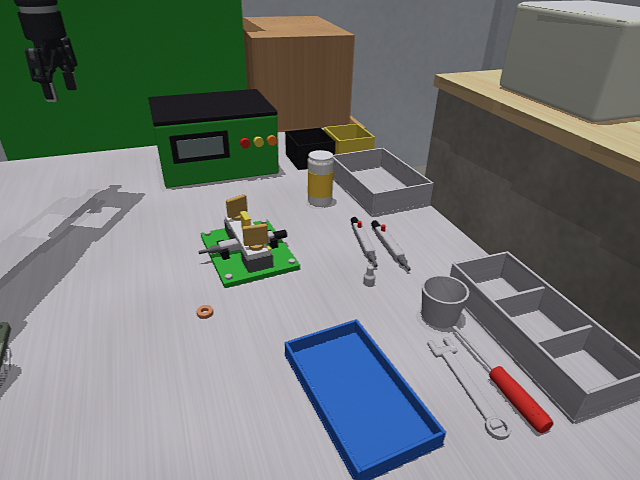

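The top view shows the green cradle at about (236,272), its wings at (202,275) and (264,270), and the tab at (232,272). The empty blue tray is at (428,242) and the washer at (311,325). The side view agrees with this. Next I'll measure the cradle and tray, then look from close by.

```bash
cat > h.py <<'E'
from plant import ctrl,sensors,optics
import cv2,numpy as np
def cloud(name,p=None,d=None):
    c=optics.camera_params(name)
    if name=="wrist": s=sensors.read_state()
    if p is None: p,d=optics.grab_frame(name)
    v,u=np.indices(d.shape); K=c["mtx"]
    X=np.stack([(u-K[0,2])/K[0,0]*d,(v-K[1,2])/K[1,1]*d,d],-1)
    if name=="wrist":
        T=c["T_tool_cam"]; X=(X@T[:3,:3].T+T[:3,3])@s["eef_rot"].T+s["eef_pos"]
    else: X=(X-c["t"])@c["R"]
    return p,d,X
def rect(m,X):
    (cx,cy),(w,h),a=cv2.minAreaRect(X[m][:,:2].astype(np.float32)); return np.round([cx,cy,w,h,a],1)
def big(m):
    n,l,st,_=cv2.connectedComponentsWithStats(m.astype(np.uint8)); return l==1+np.argmax(st[1:,4])
def down(th): # tool y along world angle th
    y=np.array([np.cos(th),np.sin(th),0]);z=np.array([0,0,-1.]);return np.stack([np.cross(y,z),y,z],1)
def st():
    s=sensors.read_state();print(round(s["t"],2),s["eef_pos"].round(1),"F",s["force"].round(1),"M",s["wrist_torque"].round(3),"w",round(s["grip_width"],1),"g",round(s["grasp_force"],1),"q6",s["q"][5].round(3));return s
E
python3 - <<'E'
from h import *
p=cv2.imread("pics/top0.png")[:,:,::-1];d=np.load("pics/top0.npy");_,_,X=cloud("top",p,d)
r,g,b=[p[...,i].astype(int) for i in range(3)]
v,u=np.indices(d.shape)
m=(g>r+50)&(g>b+50)&(abs(u-236)<70)&(abs(v-272)<60)&(d>0);print("green",m.sum(),rect(m,X),np.median(X[m],0))
m=big((b>r+40)&(b>g+20)&(d>0));print("blue",rect(m,X),np.median(X[m],0),rect(m&(X[...,2]>20),X))
for th in (0,np.pi/2,-np.pi/2):
  print(th,ctrl.solve_ik([440,105,250],down(th)))
E
```

```text
green 3734 [505.7 183.9 149.5 189.5   4.7] [498.84323316 173.018788    12.16954969]
blue [ 569.1 -213.9  125.   226.7    5.4] [ 570.26177072 -214.64483885    5.45572559] [ 569.6 -213.3  123.8  225.5    5.4]
0 [ 4.25243548e-02 -5.49995083e-02  1.83543920e+00 -4.44089210e-16
  1.36115296e+00  4.25243548e-02]
1.5707963267948966 [ 4.25243548e-02 -5.49995083e-02  1.83543920e+00 -4.44089210e-16
  1.36115296e+00 -1.52827197e+00]
-1.5707963267948966 [ 4.25243548e-02 -5.49995083e-02  1.83543920e+00 -4.44089210e-16
  1.36115296e+00  1.61332068e+00]
```

```bash
python3 - <<'E'
from h import *
R=down(np.pi/2+.082)
ctrl.move_ptp([500,184,230],R);st()
p,d,X=cloud("wrist");cv2.imwrite("pics/w1.png",p[:,:,::-1]);np.savez("pics/w1.npz",p=p,d=d,X=X)
r,g,b=[p[...,i].astype(int) for i in range(3)]
c,s=np.cos(.082),np.sin(.082);L=(X-[505.7,183.9,0]);Lx=L[...,0]*c+L[...,1]*s;Ly=-L[...,0]*s+L[...,1]*c;Z=X[...,2]
print("base z",np.median(Z[(g>r+50)&(g>b+50)]))
for sg in(1,-1):
  m=(Z>80)&(Z<110)&(abs(Ly-sg*60)<28)&(abs(Lx)<45)&(d>0);print("wing",sg,m.sum(),rect(m,X),np.percentile(Z[m],95))
m=(Z>80)&(Z<110)&(abs(Ly)<25)&(abs(Lx)<45);print("tab",m.sum(),rect(m,X),np.percentile(Z[m],90))
m=(Z>46)&(Z<54)&(abs(Ly)<85)&(abs(Lx)<45);print("bar",rect(big(m),X))
E
```

```text
1.81 [499.8 184.7 230.1] F [ 0.7  0.6 -0.2] M [0.013 0.057 0.016] w 85.4 g 0.0 q6 -1.462
base z 13.169706275616846
wing 1 824 [499.6 242.9  45.5  10.3  19.9] 98.87603544842834
wing -1 883 [509.  123.6  10.5  45.1  86.4] 98.86143336839972
tab 657 [504.4 183.3  11.8  33.1   4.6] 89.89442208529334
bar [504.8 183.3  44.5 160.4   4.7]
```

View pics/w1.png

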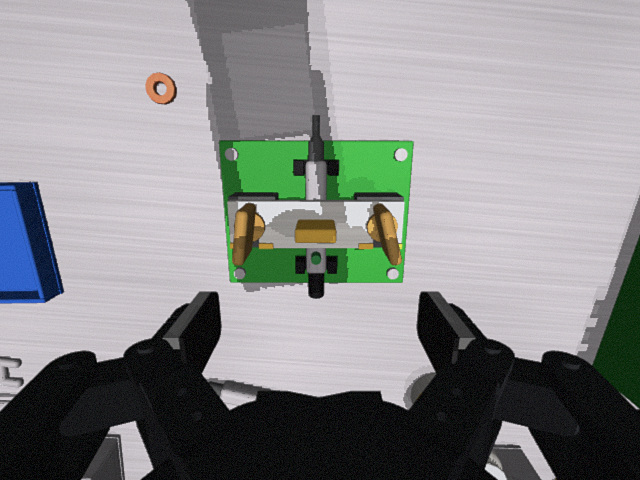

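The wrist view shows the lips at (370,246) and (258,245) and the green stub at (316,258). All are on the far side, so the cradle's +x points roughly along world +x and the bar comes out towards the robot. The wings at (384,232) and (244,232) are tilted 19.9° and -3.6° in the world frame. Next I'll grip the +y nut and feel it gently.

```bash
cat >> h.py <<'E'
NUTS={"p":(499.6,242.9,np.radians(19.9)),"m":(509.0,123.6,np.radians(-3.6))}
Z0=91.5
def mz(n=8):
    a=[]
    for _ in range(n): ctrl.hold(.02);a.append(sensors.read_state()["wrist_torque"][2])
    return np.mean(a)
def grip(k):
    x,y,a=NUTS[k];R=down(a+np.pi/2)
    ctrl.gripper_to(34,40);ctrl.move_ptp([x,y,165],R)
    hit=ctrl.move_l([x,y,Z0],vel=70,threshold=8);st()
    if hit: raise SystemExit("contact on descent")
    ctrl.hold(.2);b=mz();ctrl.gripper_to(0,40);ctrl.hold(.2);print("Mz free",b,"gripped",mz());st()
def turn(k,da,vel=30):
    x,y,a=NUTS[k];ctrl.move_l([x,y,Z0+abs(da)*2.5],rot=down(a+np.pi/2+da),vel=vel)
def probe(k):
    for da in (.04,.08,0,-.04,-.08,0):
        x,y,a=NUTS[k];ctrl.move_l([x,y,Z0],rot=down(a+np.pi/2+da));ctrl.hold(.1);print(da,round(mz(),3))
E
python3 - <<'E'
from h import *
grip("p");probe("p");st()
E
```

```text
4.05 [500.1 243.1  92.1] F [0.  0.5 0.6] M [ 0.017 -0.067 -0.026] w 34.1 g 0.0 q6 -1.621
Mz free -0.002183799585101424 gripped 0.10119000559985422
5.05 [499.8 242.5  91.6] F [ 0.6 -3.5  2.9] M [-0.734 -0.056  0.105] w 9.3 g 43.6 q6 -1.621
0.04 -0.174
0.08 -0.25
0 -0.073
-0.04 0.034
-0.08 0.022
0 0.032
7.95 [499.8 242.5  91.7] F [ 0.3 -5.   2.9] M [-0.932 -0.019  0.015] w 9.5 g 43.7 q6 -1.621
```

Turning + gives a moment that climbs to 0.25, so it binds. Turning − stays flat, so this nut loosens towards −. I'll confirm with a slightly larger − step before turning it fully.

```bash
python3 - <<'E'
from h import *
k="p"
for da in (-.08,-.14,-.2,-.3):
    turn(k,da);ctrl.hold(.1);m=mz();print(da,round(m,3))
    if abs(m)>.28: turn(k,0);raise SystemExit("binds")
turn(k,-.8,60);print(mz());turn(k,-1.3,60);ctrl.hold(.1);st()
ctrl.gripper_to(34);s=sensors.read_state();p=s["eef_pos"];ctrl.move_l([p[0],p[1],165]);
grip("m");probe("m");st()
E
```

```text
-0.08 -0.051
-0.14 -0.011
-0.2 -0.016
-0.3 -0.112
0.024769527576878794
11.42 [499.8 242.2  94.9] F [ 0.7 -5.3  3.1] M [-1.072 -0.084 -0.002] w 9.4 g 43.7 q6 -0.321
14.84 [509.6 123.7  92.1] F [ 0.1 -0.1 -0.7] M [-0.009  0.085 -0.016] w 34.0 g 0.0 q6 -1.435
Mz free -0.010663551483098214 gripped -0.02449296956779752
15.84 [509.  122.9  91.6] F [-2.3 -6.   2.4] M [-0.888  0.162 -0.053] w 9.6 g 43.9 q6 -1.435
0.04 -0.039
0.08 -0.03
0 -0.025
-0.04 0.173
-0.08 0.219
0 0.116
18.74 [509.  122.9  91.6] F [-1.3 -4.4  2.8] M [-0.805  0.213  0.088] w 9.5 g 43.9 q6 -1.435
```

The two nuts are opposite, as expected: this one binds towards − and loosens towards +.

```bash
python3 - <<'E'
from h import *
k="m"
for da in (.08,.14,.2,.3):
    turn(k,da);ctrl.hold(.1);m=mz();print(da,round(m,3))
    if abs(m)>.28: turn(k,0);raise SystemExit("binds")
turn(k,.8,60);print(mz());turn(k,1.28,60);ctrl.hold(.1);st()
ctrl.gripper_to(34);s=sensors.read_state();p=s["eef_pos"];ctrl.move_l([p[0],p[1],165])
ctrl.move_ptp([500,184,230],down(np.pi/2+.082));ctrl.hold(.2)
p,d,X=cloud("wrist");cv2.imwrite("pics/w2.png",p[:,:,::-1])
c,s=np.cos(.082),np.sin(.082);L=(X-[505.7,183.9,0]);Lx=L[...,0]*c+L[...,1]*s;Ly=-L[...,0]*s+L[...,1]*c;Z=X[...,2]
for sg in(1,-1):
  m=(Z>80)&(Z<115)&(abs(Ly-sg*60)<32)&(abs(Lx)<45)&(d>0);print("wing",sg,m.sum(),rect(m,X),np.percentile(Z[m],95))
m=(Z>80)&(Z<110)&(abs(Ly)<25)&(abs(Lx)<45);print("tab",m.sum(),rect(m,X),np.percentile(Z[m],90))
m=(Z>46)&(Z<54)&(abs(Ly)<85)&(abs(Lx)<45);print("bar",rect(big(m),X));st()
E
```

```text
0.08 0.073
0.14 0.019
0.2 0.013
0.3 0.118
-0.024429810043219577
22.19 [509.  122.6  94.8] F [-1.2 -5.4  2.9] M [-1.09   0.212  0.056] w 9.5 g 44.0 q6 -2.715
wing 1 1093 [499.4 242.7  10.2  45.6  35.2] 101.93784675247862
wing -1 1100 [509.  123.8  46.    9.9  69.7] 101.99465141964633
tab 693 [504.7 183.5  12.6  33.8   4.9] 89.84580157206645
bar [504.8 183.4  44.5 160.    4.6]
24.57 [499.9 183.8 229.6] F [ 0.  -0.3 -0.4] M [-0.003 -0.006  0.014] w 33.5 g 0.0 q6 -1.463
```

View pics/w2.png

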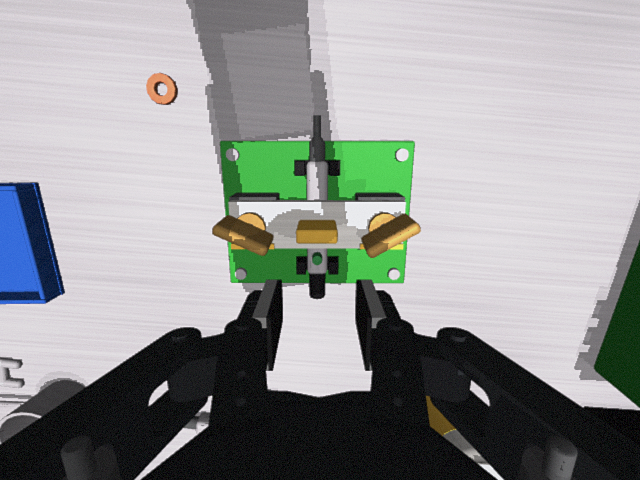

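The bar hasn't moved, and both nuts now stand 3.1 mm higher with their wings splayed at (243,235) and (391,235). Next I'll pinch the tab at (317,231) and slide the bar out.

```bash
python3 - <<'E'
from h import *
a=.082;R=down(a);t=np.array([504.6,183.4,0])
ctrl.gripper_to(28,50);ctrl.move_ptp(t+[0,0,150],R)
if ctrl.move_l(t+[0,0,84.5],vel=70,threshold=8): st();raise SystemExit("contact")
ctrl.hold(.1);ctrl.gripper_to(0,50);ctrl.hold(.2);st()
ux=np.array([np.cos(a),np.sin(a),0])
h=ctrl.move_l(t+[0,0,84.5]-20*ux,vel=40,threshold=15);st()
if h: raise SystemExit("caught")
h=ctrl.move_l(t+[0,0,84.5]-62*ux,vel=50,threshold=15);st()
if h: raise SystemExit("caught")
ctrl.move_l(t+[0,0,110]-62*ux,vel=60);st()
p,d,X=cloud("top");cv2.imwrite("pics/t2.png",cv2.resize(p[180:360,130:350,::-1],None,fx=3,fy=3))
E
```

```text
27.87 [505.1 183.5  85.1] F [-1.1  0.6  4.7] M [-0.035  0.105  0.009] w 11.5 g 50.1 q6 0.105
28.52 [484.5 181.9  85.1] F [1.1 0.6 7.1] M [-0.019 -0.252 -0.016] w 11.1 g 50.4 q6 0.109
29.51 [442.4 178.3  84.1] F [ 0.3 -0.  -3.1] M [ 0.01  -0.017  0.011] w 11.2 g 48.9 q6 0.119
30.08 [443.1 178.4 110.5] F [ 0.7  0.5 -2.9] M [ 0.015 -0.005  0.012] w 11.1 g 49.0 q6 0.119
```

View pics/t2.png

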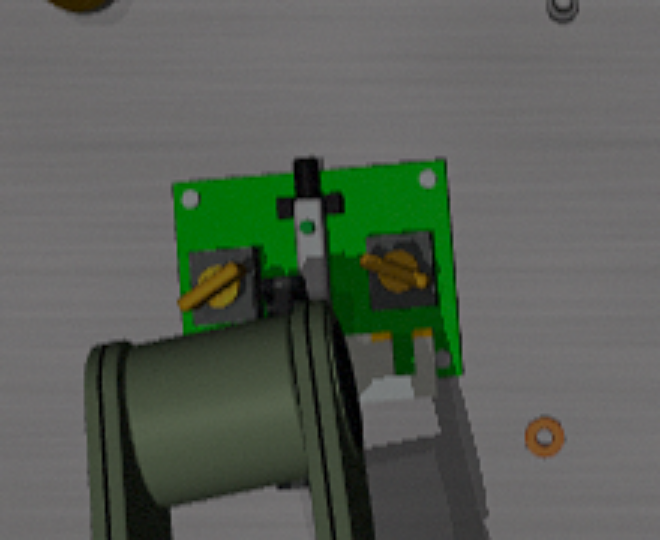

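The bar is clear of the nuts, which still stand at (212,285) and (398,270), and the injector at (308,230) stayed in place. Now I'll carry the bar to the tray.

```bash
python3 - <<'E'
from h import *
a=.082;t=np.array([504.6,183.4,0])-62*np.array([np.cos(a),np.sin(a),0])
g=np.array([569.5,-213.5,0]);R=down(np.radians(5.4))
ctrl.move_l(t+[0,0,170],vel=100)
ctrl.move_ptp(g+[0,0,170],R);ctrl.hold(.3);st()
h=ctrl.move_l(g+[0,0,62],vel=80,threshold=12);st()
if h: raise SystemExit("hit")
ctrl.hold(.2);print(ctrl.move_l(g+[0,0,48.5],vel=15,threshold=4));st()
ctrl.gripper_to(30);ctrl.hold(.3);st()
p=sensors.read_state()["eef_pos"]
ctrl.move_l([p[0],p[1],220],vel=100);ctrl.hold(.2)
P,d,X=cloud("wrist");cv2.imwrite("pics/w3.png",P[:,:,::-1])
L=X-g;Z=X[...,2];m=(Z>11)&(Z<19)&(abs(L[...,0])<52)&(abs(L[...,1])<104);print("bar",rect(big(m),X),np.median(Z[big(m)]));st()
p,d,X=cloud("side");cv2.imwrite("pics/s3.png",p[:,:,::-1])
E
```

```text
32.71 [ 569.7 -212.6  170.2] F [ 0.2 -0.2 -3.5] M [ 0.035  0.046 -0.006] w 11.4 g 49.0 q6 -0.595
34.21 [ 570.1 -213.8   62.8] F [-1.  -0.7 -2.6] M [-0.008 -0.023 -0.001] w 11.0 g 49.0 q6 -0.595
True
35.14 [ 569.3 -213.4   50.1] F [-0.5  0.1  5.6] M [-0.012 -0.142  0.049] w 11.3 g 50.1 q6 -0.595
35.77 [ 567.5 -212.4   48.1] F [0.  0.2 0.3] M [-0.011  0.031 -0.011] w 30.3 g 0.0 q6 -0.595
bar [ 569.5 -213.4   44.1  159.9    5.4] 16.265185819908112
37.88 [ 567.4 -212.4  219.7] F [0.1 0.9 0.3] M [ 0.049 -0.07  -0.017] w 30.0 g 0.0 q6 -0.595
```

View pics/s3.png

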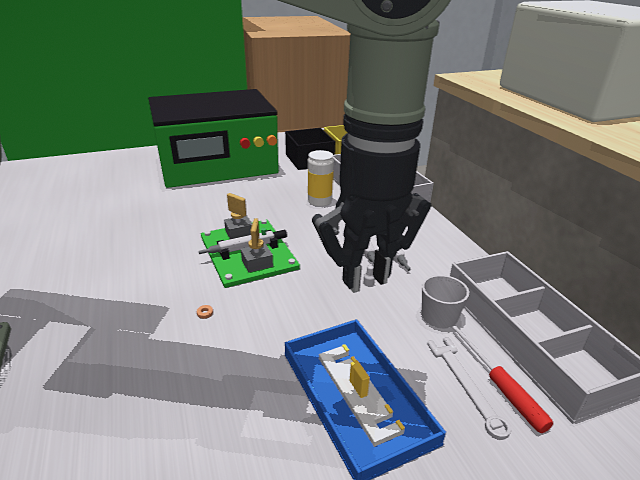

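The bar lies flat in the tray with its tab up at (358,378). The nuts, injector and the other things are in place, and the gripper is clear, so I'm handing in.

```bash
python3 -c "
from plant import ctrl
print(ctrl.finish_job())"
```

```text
the job is handed in; nothing more can be done
None
```

I slackened both nuts by about 1.3 rad (3.1 mm rise each), slid the bar out and laid it flat, tab up, in the blue tray, then handed the job in at about 38 s; no verdict came back, but my last pictures showed the injector and everything else in place.

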